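Clamp a lino block under the sprung flap of a carving board

TASK

Clamp the small lino block in the carving board, ready for cutting. Press the thumb tab of the sprung flap down with one fingertip and keep it held open while the other fingertip pushes the block under it, square against the stop and near its middle, then let the tab go so that the flap shuts down on the block. The block is only pushed along the bed, never pinched, lifted or tipped, and everything else on the counter stays where it is.

Things in the scene. Friction and masses are not known exactly. Their poses are not given: they have to be found in the camera images.
- board: Lino-carving board, fixed: a plywood bed with a steel stop and a sprung hold-down flap. Origin on the counter under the middle of the stop's front face; +x is the pushing direction (from the bed's open end to the stop and past it), +y along the stop, +z up. Bed: x -145 to +65 mm, y +-85 mm, top at z = 15 mm. Tab and lip positions below are in this frame
- stop (a point): Foot of the stop's front face, in its middle, at bed height (board x = 0, z = 15 mm); axes as the board's. The stop is a bar 124 mm wide, 12 mm high above the bed, 10 mm thick
- hinge (a point): Middle of the flap's hinge pin (board x = 4, z = 42 mm), which runs along y between two lugs at y = +-37 mm. The flap is one bent steel piece, 2.5 mm thick: in front of the pin a plate 56 mm wide with a rolled lip, behind it a thumb tab 50 mm wide that ends 40 mm from the pin
- flap (a joint): Flap angle, rad: 0 shut (hard stop), grows as the tab goes down and the lip rises, limit 1.15. A spring always shuts it (0.10 N m at 0, 0.17 N m at 0.85): it is open only while the tab is pressed. The lip clears the 20 mm block from 0.53 on; resting on the block it reads 0.48
- tab (a point): On the thumb tab, middle of its width, 30 mm from the hinge pin and 10 mm short of its free edge. Shut, the tab slopes up away from the bed, 66 degrees above level (free edge at x = 20, z = 79 mm); pressed to 36 degrees the joint reads 0.53; to 15 degrees 0.9, and this point is then 51 mm above the counter, higher than the block's top (35 mm)
- lip (a point): Middle of the flap's rolled lip, 22 mm from the hinge pin, on the axis of its 3 mm radius. Shut it is at x = -13, z = 28 mm, too low for the block, which then stops against it; it swings up and out, to x = -18, z = 47 mm at 0.9 rad
- block_center (a point): Centre (half-way up) of the small lino block lying flat on the bed, short of the flap: wood with a grey lino face, 40 mm along its x, 60 mm along its y, 20 mm high, 30 to 65 g, at most 9 degrees askew to the board. Home against the stop its centre is at board x = -20, z = 25 mm
- block: The same small block; origin at the centre of its underside
- big_block: Bystander: a larger lino block, 100 x 70 x 20 mm, lying flat on the counter beside the carving board; origin at its underside
- cutter: Bystander: a lino cutter about 100 mm long, 21 mm thick, lying on the counter on the other side of the board; origin at its underside
- jar: Bystander: a lidded glass jar, 64 mm across, 75 mm tall, standing past the stop end of the board; origin at its underside
- roller: Bystander: an ink roller about 180 mm long and 110 mm wide lying flat; origin at its underside
- paint_green: Bystander: a green paint bottle, 68 mm across, 200 mm tall; origin at its underside
- jug: Bystander: a steel jug with a handle, 104 mm across, 150 mm tall; origin at its underside
There are look-alikes about, which are no part of the job. Leave any pink look-alike of the block alone.

How it is judged (in metres and radians):
On the way, in this order (a step that is already met when the one before it is completed fails the run):
1. the flap is pressed open (joint above 0.55 rad) before the block goes in under it (value of joint flap above 0.55 rad and x of block_center in the frame of board below -0.035 m), for 0.1 s.
2. the block is home against the stop while the flap is still held up clear of it (x of block_center in the frame of board above -0.0225 m and angle between the x axis of block_center and the x axis of board, either way round below 0.07 rad and y of block_center in the frame of board between -0.022 and 0.022 m and z of block_center in the frame of board between 0.022 and 0.028 m and value of joint flap above 0.55 rad), for 0.1 s.
At the end, for the whole second after the job is handed in: the block lies flat on the bed, against the stop (within 2.5 mm), square to it (within 0.07 rad), its centre within 22 mm of the stop's middle, at rest, with the flap let go and bearing on its top (more than 2 N) (x of block_center in the frame of board above -0.0225 m and angle between the x axis of block_center and the x axis of board, either way round below 0.07 rad and y of block_center in the frame of board between -0.022 and 0.022 m and z of block_center in the frame of board between 0.022 and 0.028 m and value of joint flap between 0.4 and 0.53 rad and contact force between flap and block above 2 N and linear speed of block below 0.01 m/s); the robot touches nothing.
It fails at once if the block is lifted more than 8 mm off the bed or tipped by more than 0.25 rad (z of block_center in the frame of board above 0.033 m or angle between block_center's own z axis and vertical above 0.25 rad).
It fails at once if a bystander is moved by more than 15 mm (distance of any of big_block, cutter, jar, roller, paint_green, jug from where it was at the start of the episode above 0.015 m).
It also fails if it takes over 51 s, if anything falls off the work surface, if the arm or the gripper's body presses on something with over 40 N, if the wrist force passes 120 N, or if a joint passes its speed limit or range.

ROBOT

A 6-joint arm with a two-finger parallel gripper is mounted at the origin on the work surface. World frame = base frame: x ahead of the robot, y to its left, z up, the work surface at z = 0. Lengths are in mm, angles in rad, forces in N, time in s.
With the tool pointing down it reaches from about 350 to 875 mm from the base axis. Payload 4.2 kg.
Tool frame: the origin (TCP) lies on the mounting face of the last link; the fingertips stand 173 mm ahead of it and the grasp point (between the pads) lies 155 mm ahead of it; z points along the fingers, y is the line along which they close (so a half turn about z gives the same grasp; the last joint's range is limited). The gripper opens to 85 mm and grips with 20 to 120 N. Pads are 22 mm wide; open, the fingers measure 114 mm over their backs; the gripper's body (76 mm by 85 mm) begins 54 mm behind the grasp point. The pads swing forward as they close: fully open they stand 13 mm farther back than shut.
Start: joints at [1.37, 0.385, 0.008, 0, -1.194, -0.259], TCP at [277.322, 560.083, 404.712] pointing down, gripper open.
Joint ranges: [-3.14, 3.14], [-1.21, 2.06], [-1.07, 1.41], [-3.16, 2.05], [-2.99, -0.16], [-3.1, 3.1]. Speed limits (rad/s): [2.79, 2.79, 3.14, 3.14, 3.14, 3.14].

INTERFACE

Orientations are given as a unit quaternion [x, y, z, w].
In Python, from bench import arm gives the robot as it stands.
- The arm moves only by the tool carry_out, never from a script. Its argument "rows" is a list of rows, each a list of 7 numbers: the shift along the tool's x, y, z as a fraction of full scale, then the turn, a rotation vector about the tool's x, y, z as a fraction of full scale, then the opening, from -1 (shut) to 1 (fully open). A call has 1 to 12 rows; each row is the pose to reach, as a shift and turn from the pose commanded when the call began, along the tool's axes at that moment, turning the shorter way round; what a row does not reach only later rows make up. Full scale, the value 1, is 20 cm for a shift and pi rad for a turn. A row lasts 1/8 s, in which the tool goes at most 62.5 mm and 10.7 degrees, less where a joint would pass 70% of its speed; a pose out of reach is approached as far as the arm can. A call with a number of a shift or a turn outside -1 to 1 is refused whole. A call with a gripper value outside its range is refused whole. The fingers move at their own pace and stop on an object; the grip force is fixed at half the most. Time passes only in rows, so rows that repeat a pose let the fingers close. It gives the time, the measured TCP pose, the force, the opening and the grip force at its end, in the units of the state.
- arm.read_state(): the state, without advancing time (a new reading comes with each control period).
- arm.get_image(name): name is "scene" or "top" or "wrist"; returns (picture, depth): 420x560x3 uint8, red, green, blue; 420x560 float32, mm along the optical axis (not along the pixel's ray), 0 where there is no reading.
- arm.calibration(name): a dict with "mtx" (3x3 intrinsics, pixels), "cam_to_world" (4x4, takes a point from camera to world coordinates). Camera axes: x right, y up, looking along -z (the intrinsics and any distortion apply to the point x, -y, -z); pixel columns grow to the right and rows downward; lengths in mm; the calibration is good to about 2 mm. The wrist camera is an equidistant fisheye: a pixel r from the principal point sees the ray r / f radians off the axis. A picture is of the moment at which its call begins: read the wrist's pose just before it. calibration takes no time and is no camera call; for the wrist camera it gives the pose at the moment of the call.
- arm.job_done(): hands the job in; it is judged then, once.
The state is a dict: "clock": time; "joints": joint angles; "joint_vel": joint speeds; "joint_efforts": joint torques, N m; "position": TCP position; "ee_rot": TCP orientation; "contact_force": force on the tool from outside, world axes, zero at the start; "wrist_torque": the same for the moment, N m; "gripper_width": finger opening in mm; "grasp_force": force on a finger pad.
Only numpy, scipy, OpenCV 4.12 (cv2) and the standard library are available. Lean on these libraries where they do the work, as an engineer would, in place of code of your own. Each camera call takes 0.05 s, during which the arm holds its last target. There are 200 camera calls.

## Working session

There is one attempt and no reset: what is moved stays moved. The work goes in short steps, Python scripts to look and compute and a tool call to move; the robot and the scene stay as the last step left them, time stands still between calls to the robot, and variables do not carry over. Pictures are saved under pics/ and viewed, at most 10 in all, crops included, and the job is handed in when it is done.

Besides the shell and the picture viewer there is one more tool, called after "Request:" as name(argument=value, ...) on one line, values as JSON. carry_out: Moves the arm, as the interface text tells. Its arguments: {"type":"object","properties":{"rows":{"type":"array"}},"required":["rows"]}

```bash
mkdir -p pics; ls
cat > h.py <<'E'
import numpy as np, cv2
from bench import arm
def cloud(name):
    im,d=arm.get_image(name); c=arm.calibration(name); K=np.array(c["mtx"]);T=np.array(c["cam_to_world"])
    v,u=np.mgrid[:d.shape[0],:d.shape[1]]
    x=(u-K[0,2])/K[0,0]*d; y=(v-K[1,2])/K[1,1]*d
    P=np.stack([x,-y,-d,np.ones_like(d)],-1)@T.T
    P=P[...,:3]; P[d==0]=np.nan
    return im,d,P
E
python3 - <<'E'
from h import *
for n in("top","scene"):
    im,d,P=cloud(n); np.savez(n,im=im,P=P); cv2.imwrite(f"pics/{n}.png",im[...,::-1]); c=arm.calibration(n);print(n,np.round(c["mtx"],1).tolist(),np.round(c["cam_to_world"],2).tolist(),[k for k in c])
s=arm.read_state();print(s)
E
```

```text
pics
top [[401.6, 0.0, 283.1], [0.0, 401.6, 209.9], [0.0, 0.0, 1.0]] [[0.03, 0.99, -0.13, 444.98], [-1.0, 0.03, 0.01, -16.62], [0.02, 0.13, 0.99, 1081.92], [0.0, 0.0, 0.0, 1.0]] ['mtx', 'cam_to_world']
scene [[395.7, 0.0, 281.8], [0.0, 395.7, 212.9], [0.0, 0.0, 1.0]] [[-0.7, -0.6, 0.38, 1056.71], [0.71, -0.59, 0.38, 478.67], [-0.01, 0.54, 0.84, 1171.83], [0.0, 0.0, 0.0, 1.0]] ['mtx', 'cam_to_world']
{'clock': 0.1, 'joints': array([ 1.36961822e+00,  3.85497164e-01,  6.76837779e-03, -4.08683841e-04,
       -1.19402962e+00, -2.58602980e-01]), 'joint_vel': array([-3.93439719e-05, -2.15618466e-03,  2.92566330e-03,  1.12726208e-03,
        1.40583265e-03,  9.97353574e-05]), 'joint_efforts': array([-1.13409518e-03, -3.93321705e+01,  1.88927060e+01,  4.19790924e+00,
       -2.62400805e-03,  2.43364454e-06]), 'position': array([277.23538712, 559.94982575, 403.72628378]), 'ee_rot': array([ 9.73673680e-01, -2.27944218e-01, -1.61692839e-04,  9.86089659e-04]), 'contact_force': array([-0.12561477,  0.59024606,  0.11142613]), 'wrist_torque': array([ 0.03338872, -0.02303028,  0.00092745]), 'grasp_force': 0.0, 'gripper_width': 85.24434701464324}
```

View pics/top.png

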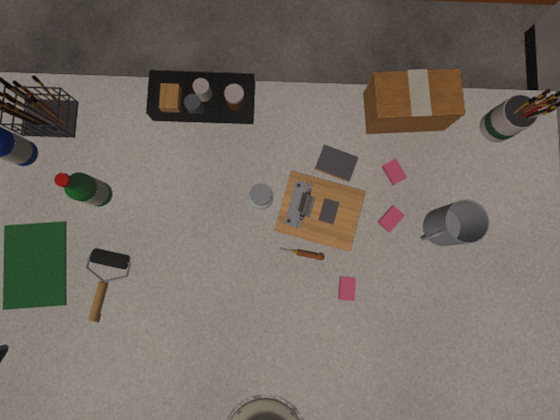

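View pics/scene.png

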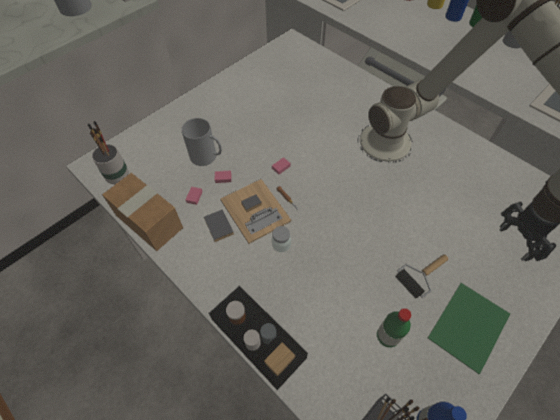

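The top view shows the board around (320,210), with its stop and flap at the left end near (300,205), so the pushing direction is image-left (about world +y). The grey block is at about (329,211), the big block is above the board and the cutter below it. The jar is at (261,195), and there are three pink look-alikes to the right.

Run:
```python
from h import *
D=np.load("top.npz");im,P=D["im"],D["P"]
hsv=cv2.cvtColor(im,cv2.COLOR_RGB2HSV)
roi=np.zeros(im.shape[:2],bool);roi[165:255,270:370]=1
z=P[...,2]
print("counter z",np.nanmedian(P[260:290,250:280,2]))
def rect(m,n):
    q=P[m][:,:2];r=cv2.minAreaRect(q.astype(np.float32));print(n,m.sum(),np.round(r[0],1),np.round(r[1],1),round(r[2],2),"medz",np.round(np.median(P[m][:,2]),1));return r
bed=roi&(abs(z-15)<5)
n,l,st,_=cv2.connectedComponentsWithStats((roi&(z>8)&(z<90)).astype(np.uint8),connectivity=4)
print(st)
k=l[235,300] ; k=1+np.argmax(st[1:,4]); B=l==k
r=rect(B,"bed");print(np.round(cv2.boxPoints(r),1))
blk=roi&(z>29)&(z<41);
n,l2,st2,c2=cv2.connectedComponentsWithStats(blk.astype(np.uint8),connectivity=4);print(st2,c2)
if l2[211,329]: rb=rect(l2==l2[211,329],"block")
np.set_printoptions(linewidth=250)
print(np.round(z[178:242:2,276:346:2]).astype(int))
big=cv2.resize(im[165:260,240:375],None,fx=5.5,fy=5.5,interpolation=cv2.INTER_CUBIC);cv2.imwrite("pics/crop.png",big[...,::-1])
```

```text
counter z 0.7372831684833727
[[     0      0    560    420 229717]
 [   315    165     41     16    391]
 [   275    170     91     81   4884]
 [   270    188      4     18     52]
 [   280    247     45      8    156]]
bed 4884 [ 587.2 -130. ] [210.7 171. ] 76.28 medz 16.5
[[ 479.2 -212. ]
 [ 645.3 -252.6]
 [ 695.3  -47.9]
 [ 529.1   -7.3]]
[[     0      0    560    420 234718]
 [   312    183      1      1      1]
 [   310    186      2      1      2]
 [   307    188      1      1      1]
 [   310    188      1      1      1]
 [   307    191      1      1      1]
 [   305    195     10     22    108]
 [   273    197      1      2      2]
 [   319    198     21     26    349]
 [   270    204      1      1      1]
 [   299    218      1      1      1]
 [   304    218      1      1      1]
 [   300    219      2      3      4]
 [   302    220      1      1      1]
 [   298    221      1      1      1]
 [   299    222      1      1      1]
 [   298    223      4      3      6]
 [   297    226      1      1      1]] [[279.41042442 209.50028971]
 [312.         183.        ]
 [310.5        186.        ]
 [307.         188.        ]
 [310.         188.        ]
 [307.         191.        ]
 [309.4537037  205.83333333]
 [273.         197.5       ]
 [329.09455587 210.34383954]
 [270.         204.        ]
 [299.         218.        ]
 [304.         218.        ]
 [300.25       220.25      ]
 [302.         220.        ]
 [298.         221.        ]
 [299.         222.        ]
 [299.33333333 224.        ]
 [297.         226.        ]]
block 349 [ 583.7 -150.6] [40.1 60.6] 75.46 medz 35.7
[[-2  1 -1 ...  1  6 20]
 [ 4  2 -1 ...  5  1  3]
 [ 1  1 -1 ...  1 -1  2]
 ...
 [ 2  0  2 ... 15 11 19]
 [ 3  3  1 ... 13 11 16]
 [ 0  3 -2 ... 15 15 19]]<stdin>:18: RuntimeWarning: invalid value encountered in cast
```

View pics/crop.png

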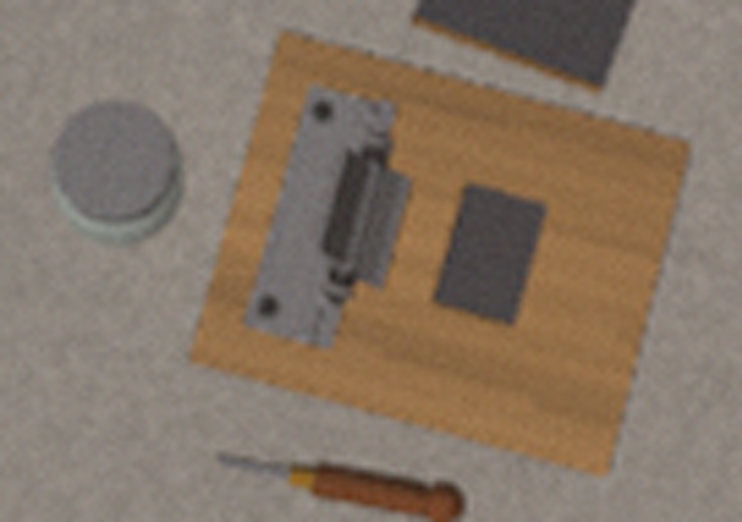

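```bash
cat >> h.py <<'E'
from scipy.spatial.transform import Rotation as R
th=np.radians(76.28);O=np.array([596.7,-91.1,0]);U=np.array([np.cos(th),np.sin(th),0]);V=np.array([-np.sin(th),np.cos(th),0]);Z=np.array([0,0,1.])
def L(w):
    s=np.sin(np.radians(-5.9))+w/2/57; return 173-57*(np.cos(np.radians(-5.9))-np.sqrt(1-s*s))
def pose(xb,zb,w,tdeg,yb=0):
    t=np.radians(tdeg); a=np.cos(t)*U+np.sin(t)*Z; tz=np.sin(t)*U-np.cos(t)*Z; ty=-a; tx=np.cross(ty,tz)
    B=O+xb*U+yb*V+zb*Z
    return B+w/2*a-L(w)*tz, R.from_matrix(np.c_[tx,ty,tz])
def where(w,st=None):
    s=st or arm.read_state(); r=R.from_quat(s["ee_rot"]).as_matrix(); p=s["position"]
    B=p+r[:,2]*L(w)+r[:,1]*w/2-O
    return np.round([B@U,B@V,B[2],np.degrees(np.arctan2(r[:,2]@U,-r[2,2])),w],2), np.round(s["contact_force"],1), round(float(s["clock"]),2)
def go(targets):
    s=arm.read_state(); r0=R.from_quat(s["ee_rot"])
    print("now",where(s["gripper_width"],s))
    for a in targets:
        p,r=pose(*a); print(a,np.round(r0.inv().apply(p-s["position"])/200,4).tolist(),np.round((r0.inv()*r).as_rotvec()/np.pi,4).tolist(),"grip",round(a[2]/42.5-1,3),"tcp",np.round(p))
E
python3 - <<'E'
from h import *
go([(-100,150,40,25,-1.5)])
E
```

```text
now (array([ 5.1480e+02,  4.7413e+02,  2.4395e+02, -1.1000e-01,  8.5240e+01]), array([-0.1,  0.6,  0.1]), 0.1)
(-100, 150, 40, 25, -1.5) [3.0523, 2.9585, 0.4554] [0.139, -0.0153, -0.0691] grip -0.059 tcp [ 562. -241.  314.]
```

Request:
carry_out(rows=[[1,0.97,0,0,0,0,-0.06],[1,0.97,0,0,0,0,-0.06],[1,0.97,0,0,0,0,-0.06],[1,0.97,0,0,0,0,-0.06],[1,0.97,0,0,0,0,-0.06],[1,0.97,0,0,0,0,-0.06]])

```text
clock: 0.85
position: [370.7, 295.6, 404.7]
ee_rot: [0.973, -0.229, -0.0, 0.0]
contact_force: [1.1, 0.3, 0.2]
gripper_width: 40.2
grasp_force: 0.0
```

Request:
carry_out(rows=[[1,0.97,0,0,0,0,-0.06],[1,0.97,0,0,0,0,-0.06],[1,0.97,0,0,0,0,-0.06],[1,0.97,0,0,0,0,-0.06],[1,0.97,0,0,0,0,-0.06],[1,0.97,0,0,0,0,-0.06]])

```text
clock: 1.6
position: [464.3, 34.2, 404.2]
ee_rot: [0.973, -0.229, -0.0, 0.0]
contact_force: [-0.2, -0.2, -0.2]
gripper_width: 40.0
grasp_force: 0.0
```

Request:
carry_out(rows=[[1,0.97,0.2,0.139,-0.015,-0.069,-0.06],[1,0.97,0.2,0.139,-0.015,-0.069,-0.06],[1,0.97,0.2,0.139,-0.015,-0.069,-0.06],[1,0.97,0.2,0.139,-0.015,-0.069,-0.06],[1,0.97,0.2,0.139,-0.015,-0.069,-0.06],[1,0.97,0.2,0.139,-0.015,-0.069,-0.06],[1,0.97,0.2,0.139,-0.015,-0.069,-0.06]])

```text
clock: 2.48
position: [557.3, -226.5, 363.9]
ee_rot: [0.969, -0.116, 0.026, -0.216]
contact_force: [0.5, 0.0, -0.2]
gripper_width: 39.6
grasp_force: 0.0
```

Run:
```python
from h import *
go([(-100,70,40,25,-1.5),(-96,26,40,25,-1.5)])
print(arm.read_state()["joints"].round(2))
```

```text
now (array([-85.94,   6.29, 200.2 ,  25.14,  39.63]), array([ 0.5,  0. , -0.2]), 2.48)
(-100, 70, 40, 25, -1.5) [0.0386, 0.3372, 0.5599] [-0.0008, 0.0003, 0.0001] grip -0.059 tcp [ 562. -241.  234.]
(-96, 26, 40, 25, -1.5) [0.0388, 0.4125, 0.7676] [-0.0008, 0.0003, 0.0001] grip -0.059 tcp [ 562. -238.  190.]
[-0.24  0.4   0.07 -0.46 -1.27  1.71]
```

Request:
carry_out(rows=[[0.039,0.337,0.3,0,0,0,-0.06],[0.039,0.337,0.56,0,0,0,-0.06],[0.039,0.337,0.56,0,0,0,-0.06],[0.039,0.337,0.56,0,0,0,-0.06],[0.039,0.337,0.56,0,0,0,-0.06]])

```text
clock: 3.1
position: [562.3, -242.4, 238.1]
ee_rot: [0.969, -0.115, 0.029, -0.215]
contact_force: [1.1, 0.0, 0.1]
gripper_width: 40.0
grasp_force: 0.0
```

Run:
```python
from h import *
go([(-96,26,40,25,-1.5),(-78,26,40,25,-1.5),(-60,26,40,25,-1.5)])
im,d=arm.get_image("wrist");cv2.imwrite("pics/w1.png",im[...,::-1])
c=arm.calibration("wrist");print(c)
```

```text
now (array([-100.63,   -3.6 ,   74.24,   25.07,   40.03]), array([1.1, 0. , 0.1]), 3.1)
(-96, 26, 40, 25, -1.5) [-0.0068, 0.0802, 0.2283] [-0.0004, -0.0018, 0.0013] grip -0.059 tcp [ 562. -238.  190.]
(-78, 26, 40, 25, -1.5) [-0.0066, -0.0013, 0.2665] [-0.0004, -0.0018, 0.0013] grip -0.059 tcp [ 567. -220.  190.]
(-60, 26, 40, 25, -1.5) [-0.0065, -0.0828, 0.3046] [-0.0004, -0.0018, 0.0013] grip -0.059 tcp [ 571. -203.  190.]
{'mtx': array([[325.1922621 ,   0.        , 278.53679592],
       [  0.        , 325.1922621 , 204.78295848],
       [  0.        ,   0.        ,   1.        ]]), 'cam_to_world': array([[-2.11893288e-01,  9.60098888e-01,  1.82513999e-01,
         6.37128303e+02],
       [-8.80565028e-01, -1.06554013e-01, -4.61791592e-01,
        -2.48014517e+02],
       [-4.23917994e-01, -2.58565984e-01,  8.68007584e-01,
         2.10095758e+02],
       [ 0.00000000e+00,  0.00000000e+00,  0.00000000e+00,
         1.00000000e+00]])}
```

View pics/w1.png

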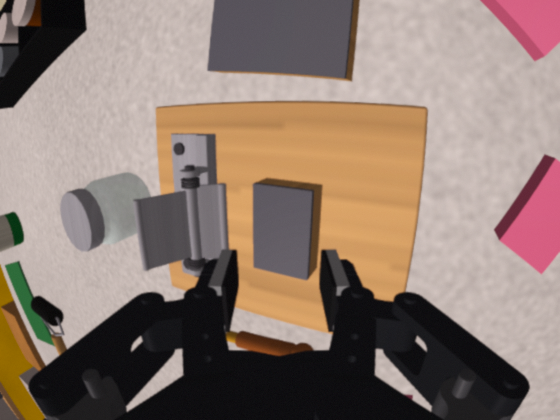

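The wrist view shows the block's top spanning about (253–320, 180–277), the flap plate at (212,220) with its tab at (163,230), and both fingertips at the bottom of the frame. I'll use this view to refine the poses.

```bash
cat >> h.py <<'E'
def wcloud():
    c=arm.calibration("wrist");im,d=arm.get_image("wrist");K=c["mtx"];T=c["cam_to_world"]
    v,u=np.mgrid[:420,:560]; x=(u-K[0,2])/K[0,0];y=(v-K[1,2])/K[0,0];r=np.hypot(x,y)+1e-9
    k=np.tan(np.minimum(r,1.4))/r; P=(np.stack([x*k*d,-y*k*d,-d,np.ones_like(d)],-1)@T.T)[...,:3]; P[d==0]=np.nan
    Q=P-O; return im,np.stack([Q@U,Q@V,Q[...,2]],-1)
def blk(im,Q):
    m=(Q[...,2]>30)&(Q[...,2]<39)&(Q[...,0]>-115)&(Q[...,0]<0)&(abs(Q[...,1])<60)&(im.max(-1)<110)&((im.max(-1).astype(int)-im.min(-1))<25)
    n,l,st,_=cv2.connectedComponentsWithStats(m.astype(np.uint8),connectivity=4);m=l==1+np.argmax(st[1:,4])
    r=cv2.minAreaRect(Q[m][:,:2].astype(np.float32));print("block",np.round(r[0],1),np.round(r[1],1),round(r[2],1),"z",np.round(np.median(Q[m][:,2]),1),m.sum())
E
python3 - <<'E'
from h import *
im,Q=wcloud();np.savez("w",im=im,Q=Q);blk(im,Q)
def box(m,n): print(n,m.sum(),np.round(np.percentile(Q[m],[1,50,99],axis=0),1).tolist())
hsv=cv2.cvtColor(im,cv2.COLOR_RGB2HSV)
bed=(Q[...,2]>9)&(Q[...,2]<21)&(hsv[...,1]>100)&(hsv[...,0]<22)&(abs(Q[...,1])<95)&(Q[...,0]>-160)&(Q[...,0]<75)
box(bed,"bed");r=cv2.minAreaRect(Q[bed][:,:2].astype(np.float32));print(np.round(r[0],1),np.round(r[1],1),r[2])
fl=(abs(Q[...,1])<24)&(Q[...,0]>-25)&(Q[...,0]<30)&(Q[...,2]>25)&(Q[...,2]<90)
box(fl,"flap")
for zz in range(26,84,6):
    m=fl&(abs(Q[...,2]-zz)<1.5);print(zz,m.sum(),np.round(np.median(Q[m][:,0]),1) if m.any() else "", end=" | ")
E
```

```text
block [-62.2  -0.7] [59.8 40.1] 89.4 z 34.6 4976
bed 34744 [[-143.5, -81.7, 13.1], [-82.0, -35.2, 14.6], [58.8, 81.8, 16.4]]
[-40.2   1.8] [169. 209.] 89.88882446289062
flap 5936 [[-16.6, -23.3, 28.1], [6.9, -1.2, 51.3], [20.3, 23.5, 80.8]]
26 32 -16.2 | 32 572 -11.2 | 38 422 -2.8 | 44 326 0.4 | 50 282 6.3 | 56 301 9.0 | 62 296 11.6 | 68 303 14.3 | 74 317 16.9 | 80 376 18.8 |
```

Request:
carry_out(rows=[[-0.007,0.08,0.12,0,0,0,-0.06],[-0.007,0.08,0.228,0,0,0,-0.06],[-0.007,0.08,0.228,0,0,0,-0.06],[-0.007,0.06,0.237,0,0,0,-0.06],[-0.007,0.04,0.247,0,0,0,-0.06],[-0.007,0.02,0.256,0,0,0,-0.06],[-0.007,0,0.266,0,0,0,-0.06],[-0.007,-0.02,0.275,0,0,0,-0.06],[-0.007,-0.04,0.285,0,0,0,-0.06],[-0.007,-0.06,0.294,0,0,0,-0.06],[-0.007,-0.078,0.302,0,0,0,-0.06],[-0.007,-0.078,0.302,0,0,0,-0.06]])

```text
clock: 4.7
position: [569.4, -203.3, 186.5]
ee_rot: [0.969, -0.116, 0.026, -0.216]
contact_force: [0.3, -0.0, 0.9]
gripper_width: 40.5
grasp_force: 0.0
```

Run:
```python
from h import *
print(where(40))
blk(*wcloud())
go([(-66,30,40,25,-1.5),(-75,85,80,16,-1.5),(-66,85,80,16,-1.5)])
```

```text
(array([-60.73,  -0.24,  22.76,  25.13,  40.  ]), array([ 0.3, -0. ,  0.9]), 4.7)
block [-40.8  -0.2] [60.4 41.3] 89.6 z 34.6 4093
now (array([-60.96,  -0.21,  22.69,  25.13,  40.12]), array([ 0.2,  0.1, -0.5]), 4.75)
(-66, 30, 40, 25, -1.5) [0.007, 0.0056, -0.0437] [-0.0007, -0.0002, 0.0001] grip -0.059 tcp [ 570. -208.  194.]
(-75, 85, 80, 16, -1.5) [0.0072, -0.2944, -0.2221] [-0.0507, -0.0002, 0.0001] grip 0.882 tcp [ 579. -170.  252.]
(-66, 85, 80, 16, -1.5) [0.0072, -0.3352, -0.203] [-0.0507, -0.0002, 0.0001] grip 0.882 tcp [ 581. -162.  252.]
```

Request:
carry_out(rows=[[0,0.03,-0.013,0,0,0,-0.06],[0,0.04,-0.04,0,0,0,-0.06],[0.003,-0.05,-0.25,0,0,0,-0.06],[0.007,-0.1,-0.35,0,0,0,-0.06],[0.007,-0.294,-0.222,-0.05,0,0,0.882],[0.007,-0.294,-0.222,-0.05,0,0,0.882],[0.007,-0.294,-0.222,-0.05,0,0,0.882],[0.007,-0.294,-0.222,-0.05,0,0,0.882],[0.007,-0.294,-0.222,-0.05,0,0,0.882]])

```text
clock: 5.88
position: [578.7, -171.7, 251.8]
ee_rot: [0.983, -0.119, 0.017, -0.139]
contact_force: [-0.3, -0.0, -1.1]
gripper_width: 80.3
grasp_force: 0.0
```

Run:
```python
from h import *
im,Q=wcloud();blk(im,Q);cv2.imwrite("pics/w2.png",im[...,::-1])
go([(-68,z,80,16,-0.5) for z in (70,55,40,25)]+[(-62,25,80,16,-.5)])
```

```text
block [-41.4  -0. ] [39.4 60.5] 0.1 z 34.6 5429
now (array([-76.28,  -1.84,  85.22,  16.13,  80.59]), array([-0.1, -0.3,  0.7]), 5.92)
(-68, 70, 80, 16, -0.5) [-0.0058, -0.019, 0.0839] [-0.0007, -0.0005, -0.0005] grip 0.882 tcp [ 580. -163.  237.]
(-68, 55, 80, 16, -0.5) [-0.0059, 0.0019, 0.156] [-0.0007, -0.0005, -0.0005] grip 0.882 tcp [ 580. -163.  222.]
(-68, 40, 80, 16, -0.5) [-0.006, 0.0227, 0.228] [-0.0007, -0.0005, -0.0005] grip 0.882 tcp [ 580. -163.  207.]
(-68, 25, 80, 16, -0.5) [-0.0061, 0.0435, 0.3001] [-0.0007, -0.0005, -0.0005] grip 0.882 tcp [ 580. -163.  192.]
(-62, 25, 80, 16, -0.5) [-0.0062, 0.0147, 0.3084] [-0.0007, -0.0005, -0.0005] grip 0.882 tcp [ 581. -157.  192.]
```

View pics/w2.png

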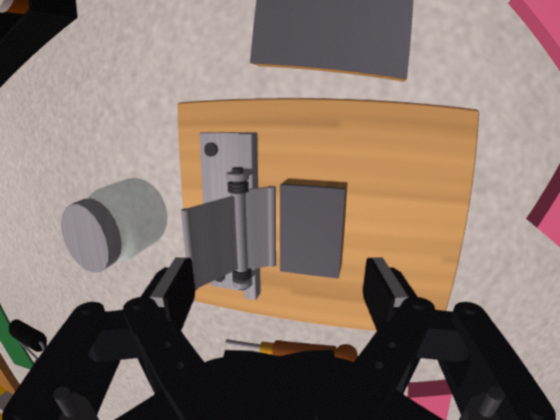

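The block is square at x −41, with the open fingers straddling the flap and the block. Next I lower the tool partway and check how the fingertip meets the tab.

Request:
carry_out(rows=[[-0.006,-0.019,0.084,0,0,0,0.882],[-0.006,0.002,0.156,0,0,0,0.882],[-0.006,0.012,0.192,0,0,0,0.882],[-0.006,0.023,0.228,0,0,0,0.882],[-0.006,0.023,0.228,0,0,0,0.882]])

```text
clock: 6.55
position: [579.9, -163.2, 206.5]
ee_rot: [0.983, -0.118, 0.018, -0.138]
contact_force: [-0.1, -4.6, 1.5]
gripper_width: 80.0
grasp_force: 2.3
```

```bash
cat >> h.py <<'E'
def flapang(Q):
    # plate in front of pin: line from (4,42); fit slope of plate points beyond finger's y
    out=[]
    for s in ((-22,-12),(12,26)):
        m=(Q[...,1]>s[0])&(Q[...,1]<s[1])&(Q[...,2]>24)&(Q[...,2]<85)
        a=m&(Q[...,0]>-22)&(Q[...,0]<-4)&(Q[...,2]>36.8); b=m&(Q[...,0]>8)&(Q[...,0]<48)&(Q[...,2]>40)
        f=lambda k,sg: (k.sum(), round(float(np.degrees(np.nanmedian(np.arctan2(Q[k][:,2]-42,sg*(Q[k][:,0]-4))))),1)) if k.any() else None
        out.append((f(a,-1),f(b,1)))
    print("flap (plate deg, tab deg; tab shut 66, .55rad=34.5)",out)
E
python3 - <<'E'
from h import *
im,Q=wcloud();blk(im,Q);flapang(Q);cv2.imwrite("pics/w3.png",im[...,::-1])
for z in range(50,84,4):
    m=(abs(Q[...,1]-18)<7)&(abs(Q[...,2]-z)<1.5)&(Q[...,0]>4)&(Q[...,0]<50);print(z,m.sum(),np.round(np.nanmedian(Q[m][:,0]),1) if m.any() else '',end='|')
go([(-68,z,80,16,-0.5) for z in (32,25)]+[(-62,25,80,16,-.5)])
E
```

```text
block [-41.2   0.1] [60.6 39.6] 89.9 z 34.6 8314
flap (plate deg, tab deg; tab shut 66, .55rad=34.5) [((np.int64(83), -25.3), (np.int64(1322), 63.0)), ((np.int64(102), -24.9), (np.int64(410), 64.6))]
50 134 7.3|54 139 9.5|58 112 11.6|62 32 13.8|66 0 |70 0 |74 0 |78 0 |82 0 |now (array([-68.01,  -1.  ,  40.  ,  16.04,  80.31]), array([-0.8, -4.8,  0.8]), 6.6)
(-68, 32, 80, 16, -0.5) [-0.0009, 0.0113, 0.038] [-0.0002, -0.0006, -0.0] grip 0.882 tcp [ 580. -163.  199.]
(-68, 25, 80, 16, -0.5) [-0.001, 0.0209, 0.0716] [-0.0002, -0.0006, -0.0] grip 0.882 tcp [ 580. -163.  192.]
(-62, 25, 80, 16, -0.5) [-0.001, -0.0079, 0.0799] [-0.0002, -0.0006, -0.0] grip 0.882 tcp [ 581. -157.  192.]
```

View pics/w3.png

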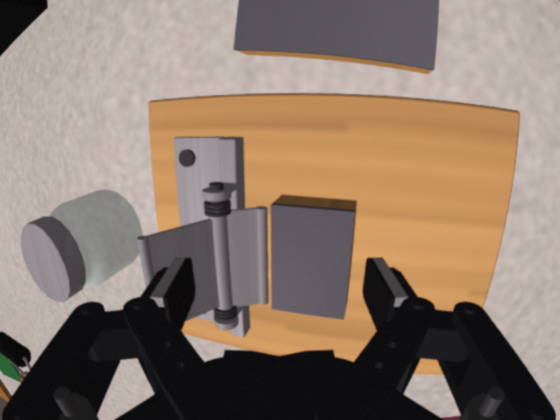

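The tab is only nudged so far, to about 64° from the shut 66°. I'll shift forward, staying behind the block, and then press down.

Request:
carry_out(rows=[[0,-0.028,0.008,0,0,0,0.882],[0,-0.022,0.03,0,0,0,0.882],[0,-0.015,0.055,0,0,0,0.882],[0,-0.005,0.078,0,0,0,0.882],[0,-0.005,0.078,0,0,0,0.882],[0,-0.005,0.078,0,0,0,0.882]])

```text
clock: 7.35
position: [581.9, -156.8, 193.9]
ee_rot: [0.983, -0.118, 0.019, -0.14]
contact_force: [-1.6, -0.6, 9.0]
gripper_width: 80.6
grasp_force: 4.1
```

Run:
```python
from h import *
im,Q=wcloud();blk(im,Q);flapang(Q);cv2.imwrite("pics/w4.png",im[...,::-1])
s=arm.read_state();print(s["grasp_force"])
go([(x,25,80,16,-0.5) for x in (-62,-50,-40,-38)])
```

```text
block [-41.3   0. ] [39.7 60.8] 0.6 z 34.6 9474
flap (plate deg, tab deg; tab shut 66, .55rad=34.5) [((np.int64(771), 8.7), (np.int64(2014), 27.1)), ((np.int64(760), 8.5), (np.int64(595), 28.4))]
4.143340992741287
now (array([-61.01,  -2.01,  27.48,  16.21,  80.86]), array([-0.8, -0.1,  9.2]), 7.4)
(-62, 25, 80, 16, -0.5) [-0.0036, 0.0074, 0.0096] [-0.0012, -0.0015, 0.0005] grip 0.882 tcp [ 581. -157.  192.]
(-50, 25, 80, 16, -0.5) [-0.0035, -0.0502, 0.0263] [-0.0012, -0.0015, 0.0005] grip 0.882 tcp [ 584. -146.  192.]
(-40, 25, 80, 16, -0.5) [-0.0035, -0.0982, 0.0403] [-0.0012, -0.0015, 0.0005] grip 0.882 tcp [ 586. -136.  192.]
(-38, 25, 80, 16, -0.5) [-0.0035, -0.1078, 0.0431] [-0.0012, -0.0015, 0.0005] grip 0.882 tcp [ 587. -134.  192.]
```

View pics/w4.png

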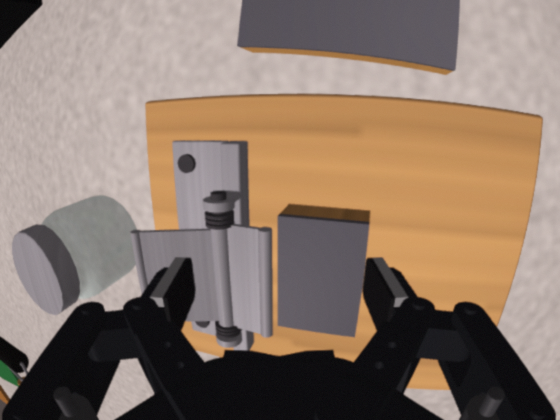

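The tab is down to about 27° (flap around 0.67 rad) with the block at x −41. Now I push the block home.

Request:
carry_out(rows=[[0,-0.012,0.009,0,0,0,0.882],[0,-0.024,0.014,0,0,0,0.882],[0,-0.036,0.018,0,0,0,0.882],[0,-0.048,0.022,0,0,0,0.882],[0,-0.06,0.025,0,0,0,0.882],[0,-0.072,0.029,0,0,0,0.882],[0,-0.084,0.032,0,0,0,0.882],[0,-0.093,0.035,0,0,0,0.882],[0,-0.1,0.037,0,0,0,0.882],[0,-0.1,0.037,0,0,0,0.882]])

```text
clock: 8.65
position: [586.4, -137.4, 191.6]
ee_rot: [0.983, -0.118, 0.019, -0.139]
contact_force: [-1.3, -5.3, 4.9]
gripper_width: 80.6
grasp_force: 3.0
```

Run:
```python
from h import *
im,Q=wcloud();blk(im,Q);flapang(Q)
s=arm.read_state();print(s["grasp_force"])
m=(Q[...,2]>18)&(Q[...,2]<27)&(abs(abs(Q[...,1])-50)<8)&(abs(Q[...,0])<15);print("stop top x range",np.nanpercentile(Q[m][:,0],[2,50,98]).round(1) if m.any() else None)
go([(x,25,80,16,-0.5) for x in (-42,-40,-38)])
cv2.imwrite("pics/w5.png",im[...,::-1])
```

```text
block [-22.4   0.4] [39.5 61.2] 1.6 z 34.6 6896
flap (plate deg, tab deg; tab shut 66, .55rad=34.5) [((np.int64(805), 25.1), (np.int64(1926), 9.9)), ((np.int64(744), 25.5), (np.int64(1387), 9.6))]
2.997769429930486
stop top x range [-0.4  3.  14.3]
now (array([-41.1 ,  -1.64,  24.9 ,  16.08,  80.14]), array([-0.9, -5.5,  5.2]), 8.7)
(-42, 25, 80, 16, -0.5) [-0.0024, 0.0034, -0.0017] [-0.0004, -0.0012, 0.0003] grip 0.882 tcp [ 586. -138.  192.]
(-40, 25, 80, 16, -0.5) [-0.0024, -0.0062, 0.001] [-0.0004, -0.0012, 0.0003] grip 0.882 tcp [ 586. -136.  192.]
(-38, 25, 80, 16, -0.5) [-0.0024, -0.0158, 0.0038] [-0.0004, -0.0012, 0.0003] grip 0.882 tcp [ 587. -134.  192.]
```

View pics/w5.png

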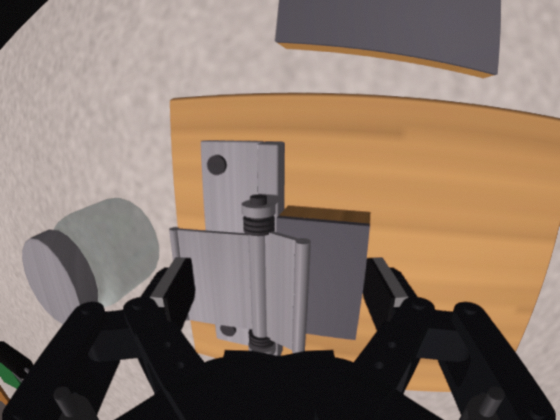

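Request:
carry_out(rows=[[0,-0.005,0.001,0,0,0,0.882],[0,-0.01,0.002,0,0,0,0.882],[0,-0.01,0.002,0,0,0,0.882]])

```text
clock: 9.07
position: [586.8, -135.7, 191.6]
ee_rot: [0.983, -0.118, 0.018, -0.138]
contact_force: [-0.8, -6.4, 4.6]
gripper_width: 80.4
grasp_force: 3.1
```

Run:
```python
from h import *
im,Q=wcloud();blk(im,Q);flapang(Q);print(where(80), arm.read_state()["grasp_force"])
```

```text
block [-20.2  -0.4] [61.6 40. ] 89.5 z 34.6 6538
flap (plate deg, tab deg; tab shut 66, .55rad=34.5) [((np.int64(803), 25.9), (np.int64(1851), 8.9)), ((np.int64(739), 26.1), (np.int64(1446), 8.7))]
(array([-39.34,  -1.51,  24.87,  16.05,  80.  ]), array([-1.1, -7.2,  5.2]), 9.12) 3.0833789620010066
```

Request:
carry_out(rows=[[0,-0.005,0.001,0,0,0,0.882],[0,-0.01,0.003,0,0,0,0.882],[0,-0.01,0.003,0,0,0,0.882]])

```text
clock: 9.5
position: [586.9, -134.9, 191.6]
ee_rot: [0.983, -0.118, 0.018, -0.137]
contact_force: [-2.6, -11.2, 5.3]
gripper_width: 80.4
grasp_force: 6.0
```

Run:
```python
from h import *
im,Q=wcloud();blk(im,Q);flapang(Q);s=arm.read_state();print(where(s["gripper_width"]),s["gripper_width"], s["grasp_force"])
```

```text
block [-20.5   0.7] [39.7 61.1] 1.0 z 34.6 6532
flap (plate deg, tab deg; tab shut 66, .55rad=34.5) [((np.int64(804), 26.3), (np.int64(1790), 8.5)), ((np.int64(751), 26.4), (np.int64(1472), 8.3))]
(array([-38.94,  -1.45,  24.9 ,  15.93,  80.04]), array([ -3.2, -10.1,   4.9]), 9.55) 80.03884250098336 5.997542801943325
```

The push force rose to 11 N with almost no further travel, and the block reads x −20, square. It is home. Now I back the pusher off and let the tab rise gently.

Request:
carry_out(rows=[[0,0.015,-0.004,0,0,0,0.882],[0,0.03,-0.009,0,0,0,0.882],[0,0.03,-0.035,0,0,0,0.882],[0,0.03,-0.06,0,0,0,0.882],[0,0.03,-0.085,0,0,0,0.882],[0,0.03,-0.11,0,0,0,0.882],[0,0.03,-0.14,0,0,0,0.882],[0,0.03,-0.2,0,0,0,0.882],[0,0.03,-0.3,0,0,0,0.882],[0,0.03,-0.45,0,0,0,0.882],[0,0.03,-0.45,0,0,0,0.882],[0,0.03,-0.45,0,0,0,0.882]])

```text
clock: 11.05
position: [579.2, -162.3, 275.6]
ee_rot: [0.983, -0.118, 0.017, -0.139]
contact_force: [0.2, 0.1, -0.3]
gripper_width: 80.2
grasp_force: 0.0
```

Run:
```python
from h import *
im,Q=wcloud();blk(im,Q);flapang(Q);s=arm.read_state();print(where(s["gripper_width"]),s["grasp_force"])
cv2.imwrite("pics/w6.png",im[...,::-1])
```

```text
block [-20.6   0.4] [39.8 60. ] 0.2 z 34.6 2591
flap (plate deg, tab deg; tab shut 66, .55rad=34.5) [((np.int64(354), -6.4), (np.int64(788), 41.3)), ((np.int64(430), -6.3), (np.int64(923), 41.4))]
(array([-66.88,   0.13, 108.41,  16.13,  80.3 ]), array([ 0. , -0.1, -1. ]), 11.1) 0.0
```

View pics/w6.png

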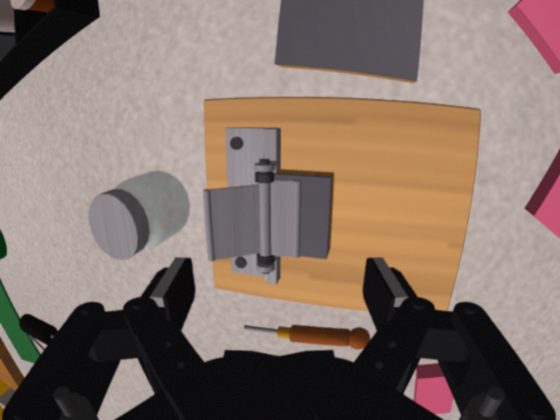

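The block sits at x ≈ −20.6, square, with the flap resting on it (tab about 41°) and the gripper clear.

```bash
python3 -c "
from bench import arm;print(arm.job_done())"
```

```text
the job is handed in; nothing more can be done
None
```

The block is clamped against the stop, square and near its middle, with the flap shut on its top and the gripper clear; I handed the job in at about 11 s, and the hand-in returned no verdict.

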